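# Switch both stage drives off and ease the guard shut

## Robot

A 6-joint arm with a two-finger parallel gripper is mounted at the origin on the work surface. World frame = base frame: x ahead of the robot, y to its left, z up, the work surface at z = 0. Lengths are in m, angles in rad, forces in N, time in s.
With the tool pointing down it reaches from about 0.25 to 0.775 m from the base axis. Payload 4 kg.
Tool frame: the origin (TCP) lies at the very end of the fingers, on their centre line; the grasp point (between the pads) lies hold_point_z behind it (hold_point_z is the distance from the TCP to the grasp point, in m); z points along the fingers, y is the direction in which the jaws open and shut (so a half turn about z gives the same grasp; the last joint's range is limited). The gripper opens to 94 mm and grips with 3 to 60 N. Pads are 16 mm wide; open, the fingers measure 119 mm over their backs; the gripper's body (75 mm by 177 mm) begins 78 mm behind the grasp point.
Start: joints at [-1.34, 0.087, 1.371, -0, 1.684, -0.103], TCP at [0.18, -0.52, 0.206] pointing down, gripper open.
Joint ranges: [-3.1, 3.1], [-0.76, 2.03], [0.27, 2.55], [-1.08, 4.22], [0.17, 2.65], [-2.57, 2.57]. Speed limits (rad/s): [2.79, 2.79, 3.14, 3.14, 3.14, 3.14].

## Interface

Orientations are given as [roll, pitch, yaw] about the fixed x, y, z axes, in that order (R = Rz(yaw) Ry(pitch) Rx(roll)).
In Python, from bench import * gives the robot as it stands.
- The arm moves only by the tool step_arm, never from a script. Its argument "increments" is text: rows parted by semicolons, each of 6 numbers parted by spaces: the shift along the tool's x, y, z in cm, then the turn, a rotation vector about the tool's x, y, z in rad. A call has 1 to 5 rows; each row shifts and turns the commanded pose from where the row before left it, along the tool's axes as they then stand; what a row does not reach is not made up. A row lasts 1/10 s, in which the tool goes at most 50 mm and 8.59 degrees, less where a joint would pass 70% of its speed; a pose out of reach is approached as far as the arm can. A call is refused whole if a number of a shift passes 5 or a number of a turn 0.15, either way. A call with a gripper value outside its range is refused whole. "claw" is the gripper's target within -1 to 1 (shut at 1, half-way at 0, fully open at -1), set as the call begins (left out, the last holds). The fingers move at their own pace and stop on an object; the grip force is fixed at half the most. Time passes only in rows, so rows that do not move let the fingers close. It gives the time, the measured TCP pose, the force and the opening at its end, in the units of the state.
- get_obs(): the state, without advancing time (a new reading comes with each control period).
- snapshot(name): name is "scene" or "top" or "wrist"; returns the picture (384x512x3 uint8, red, green, blue); there is no depth.
- calibration(name): a dict with "camera_matrix" (3x3 intrinsics, pixels), "k1" (the pictures are not rectified: a ray, as slopes to the right and down, at radius r is drawn at 1 + k1 r^2 times it, then the intrinsics apply), "eye" and "orientation" of the camera in the world; the wrist camera has in their place "tool_from_camera" (4x4, takes a point from camera to tool coordinates, whose origin is the TCP and whose axes are the flange's). Camera axes: x right, y up, looking along -z (the intrinsics and any distortion apply to the point x, -y, -z); pixel columns grow to the right and rows downward; lengths in m; the calibration is good to about 2 mm. A picture is of the moment at which its call begins: read the wrist's pose just before it. calibration takes no time and is no camera call.
- close_job(): hands the job in, once; it reports no verdict.
The state is a dict: "time": time; "joint_positions": joint angles; "qvel": joint speeds; "joint_torque": joint torques, N m; "tool_pos": TCP position; "ee_rot": TCP orientation; "wrist_force": force on the tool from outside, world axes, zero at the start; "wrist_torque": the same for the moment, N m; "width": finger opening in m.
Only numpy, scipy, OpenCV 4.12 (cv2) and the standard library are available. Lean on these libraries where they do the work, as an engineer would, in place of code of your own. Each camera call takes 0.05 s, during which the arm holds its last target. There are 200 camera calls.

## Task

Both stage drives of the probe station have been left running: set the red and the blue jog toggle on the sloping console to their centre off position, without flicking either through to its opposite direction. Then close the spring-loaded clear guard over them, easing it fully down rather than letting it slam. Leave the other things on the bench where they are.

Things in the scene. Friction and masses are not known exactly. Their poses are not given: they have to be found in the camera images.
- console: white fixed console, 284 x 235 mm; origin under its middle on the bench, x to its rear, y to its left, z up. Its dark panel slopes 35 degrees, low side at its front, which is turned partly towards the robot, as the floor of a tray 260 mm wide, 140 mm long; side and rear walls stand 63 mm square out of it, the front wall 18 mm. The toggles stand 116 mm apart, halfway up it; which is left varies
- toggle_red_knob (a point): centre of the red ball knob, 16 mm in diameter, on top of a thin steel toggle lever (7 mm thick) on the console's sloping panel; 45 mm from the lever's pivot
- toggle_red_off (a point): fixed point where the red knob's centre stands when its toggle is off: 51 mm square out from the panel. Axes of the tilted panel: x up the slope, y to the console's left, z square out of the panel, 35 degrees from vertical, leaning to the console's front. The lever's pivot lies 45 mm below it along z
- toggle_red (a joint): red toggle's angle, rad: 0 = centre, off; positive leans to the console's left (+y), negative to its right. Rests at about +0.32 and -0.32 (running) and in a narrow centre detent: let go within 0.13 of the centre it falls to 0, beyond that it snaps to that side. Takes about 2 N at the knob. Starts thrown to the console's left (about +0.3)
- toggle_blue_knob (a point): centre of the blue ball knob, 16 mm in diameter, on top of a thin steel toggle lever (7 mm thick) on the console's sloping panel; 45 mm from the lever's pivot
- toggle_blue_off (a point): fixed point where the blue knob's centre stands when its toggle is off: 51 mm square out from the panel. Axes of the tilted panel: x up the slope, y to the console's left, z square out of the panel, 35 degrees from vertical, leaning to the console's front. The lever's pivot lies 45 mm below it along z
- toggle_blue (a joint): blue toggle's angle, rad: 0 = centre, off; positive leans to the console's left (+y), negative to its right. Rests at about +0.32 and -0.32 (running) and in a narrow centre detent: let go within 0.13 of the centre it falls to 0, beyond that it snaps to that side. Takes about 2 N at the knob. Starts thrown to the console's right (about -0.3)
- flap_hinge (a point): middle of the guard's hinge line, which runs along the console's y at the top of the tray's rear wall, 168 mm above the bench; its axes are those of the console
- flap_bar (a point): middle of the black round bar to hold the guard by: 12 mm in diameter, 116 mm long, parallel to the hinge, on two thin posts 110 mm apart on the guard's outer face; 45 mm off the pane's mid-plane (which passes through the hinge) and 138 mm from the hinge along the pane. Axes turn with the guard: x along the pane from free edge to hinge, y along the bar, z out of the outer face
- flap (a joint): angle of the clear guard with yellow rim (150 mm from hinge to free edge, 280 mm wide, 5 mm thick, 0.2 kg), rad: 0 = shut on the tray, sloping 35 degrees; 2.0 = fully open, 10 degrees off upright, leaning over the panel; starts at about 2.0. A spring holds it open above about 1.8; below that spring and weight pull it shut ever harder, 2 to 3 N at the bar near the end, and it slams if let go
- jar: bystander: clear glass jar with black cap, 64 mm in diameter, 105 mm tall; origin at the centre of its underside
- parts_cup: bystander: blue open plastic cup, 70 mm across the rim, 50 mm tall; origin at the centre of its underside
- tape_roll: bystander: magenta roll of tape lying flat, 68 mm across, 19 mm tall; origin at the centre of its underside
- slide_box: bystander: white plastic slide box, 85 x 30 x 32 mm; origin at the centre of its underside, long side along its x

How it is judged:
On the way, in this order (a step that is already met when the one before it is completed fails the run):
1. both toggles rest in the centre off position while the guard still stands open (value of joint toggle_red between -0.08 and 0.08 rad and value of joint toggle_blue between -0.08 and 0.08 rad and value of joint flap above 1.5 rad), for 0.2 s.
2. the guard is fully shut (value of joint flap below 0.04 rad), for 0.2 s.
At the end, for the whole second after the job is handed in: Both toggles at rest within 0.08 rad of their centre (off), and the guard at rest, shut to within 0.04 rad (value of joint toggle_red between -0.08 and 0.08 rad and value of joint toggle_blue between -0.08 and 0.08 rad and value of joint flap between -0.04 and 0.04 rad and velocity of joint toggle_red between -0.1 and 0.1 rad/s and velocity of joint toggle_blue between -0.1 and 0.1 rad/s and velocity of joint flap between -0.1 and 0.1 rad/s); the robot touches nothing.
It fails at once if the red toggle is flicked through to the right (beyond -0.2 rad) (value of joint toggle_red below -0.2 rad).
It fails at once if the blue toggle is flicked through to the left (beyond +0.2 rad) (value of joint toggle_blue above 0.2 rad).
It fails at once if the guard slams: it closes faster than 1.5 rad/s while more than 0.1 rad open (value of joint flap above 0.1 rad and velocity of joint flap below -1.5 rad/s).
It fails at once if the jar, cup, tape roll or slide box is moved more than 20 mm (distance of any of jar, parts_cup, tape_roll, slide_box from where it was at the start of the episode above 0.02 m).
It also fails if it takes over 66 s, if anything falls off the work surface, if the arm or the gripper's body presses on something with over 40 N, if the wrist force passes 120 N, or if a joint passes its speed limit or range.

## Working session

There is one attempt and no reset: what is moved stays moved. The work goes in short steps, Python scripts to look and compute and a tool call to move; the robot and the scene stay as the last step left them, time stands still between calls to the robot, and variables do not carry over. Pictures are saved under pics/ and viewed, about 8 in all and at most 12, crops included, and the job is handed in when it is done.

Besides the shell and the picture viewer there is one more tool, called after ">>>" by a JSON object that holds its "name" and its "arguments", one argument or row to a line. step_arm: Moves the arm, as the interface text tells. Its arguments: {"type":"object","properties":{"increments":{"type":"string"},"claw":{"type":"number"}},"required":["increments"]}

```bash
mkdir -p pics; ls
python3 - <<'E'
from bench import *
import cv2,numpy as np
o=get_obs(); print(o)
a=[]
for n in("scene","top"):
    p=snapshot(n); cv2.imwrite(f"pics/{n}0.png",p[:,:,::-1]); a.append(p)
    print(n,calibration(n))
print(calibration("wrist"))
E
```

```text
pics
{'time': 0.0, 'joint_positions': array([-1.34008208e+00,  8.79875645e-02,  1.37224591e+00, -1.03449462e-05,
        1.68355990e+00, -1.03129252e-01]), 'qvel': array([ 0.00014835, -0.00139215, -0.00048395,  0.00110831, -0.00059862,
       -0.00057953]), 'joint_torque': array([ 4.52129598e-05, -3.40181816e+01, -3.02424431e+01,  7.17412401e-02,
        3.31565284e-02, -1.76908347e-04]), 'tool_pos': array([ 0.18007638, -0.51911948,  0.20429059]), 'ee_rot': array([-3.13940257e+00, -2.16328842e-04,  3.33842111e-01]), 'wrist_force': array([ 0.06164217, -0.440901  ,  0.24117892]), 'wrist_torque': array([ 0.09443512, -0.03167287, -0.01774547]), 'width': 0.09390915139966761}
scene {'camera_matrix': array([[422.85930307,   0.        , 250.90494105],
       [  0.        , 422.85930307, 188.42623508],
       [  0.        ,   0.        ,   1.        ]]), 'k1': -0.05165974981315274, 'eye': array([ 0.52193359, -0.65894332,  1.16990656]), 'orientation': array([ 0.54926661, -0.01215646, -0.16735901])}
top {'camera_matrix': array([[435.74838454,   0.        , 255.42133058],
       [  0.        , 435.74838454, 192.40720039],
       [  0.        ,   0.        ,   1.        ]]), 'k1': -0.026178894802435862, 'eye': array([ 0.38795599, -0.08279211,  1.24628936]), 'orientation': array([ 0.19989846,  0.01586547, -1.59026658])}
{'camera_matrix': array([[270.27672241,   0.        , 252.36839013],
       [  0.        , 270.27672241, 192.75767796],
       [  0.        ,   0.        ,   1.        ]]), 'k1': -0.05674763179143377, 'tool_from_camera': array([[-6.19109238e-04,  9.72278039e-01,  2.33826926e-01,
         6.89110575e-02],
       [ 9.99999597e-01,  7.54059934e-04, -4.87740775e-04,
         1.09986645e-03],
       [-6.50539161e-04,  2.33826530e-01, -9.72278114e-01,
        -1.79627199e-01],
       [ 0.00000000e+00,  0.00000000e+00,  0.00000000e+00,
         1.00000000e+00]])}
```

View pics/scene0.png

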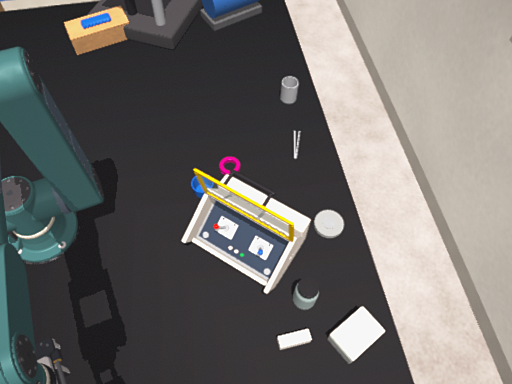

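View pics/top0.png

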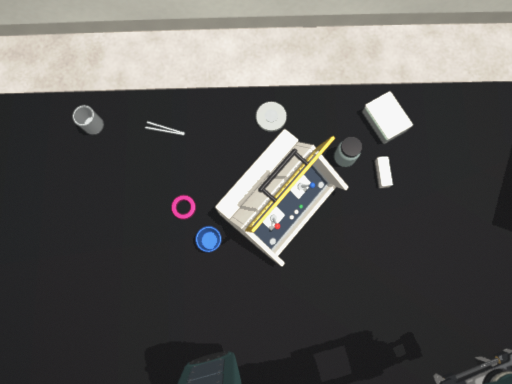

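```bash
python3 -c "
import bench; print([n for n in dir(bench) if not n.startswith('__')]); print(getattr(bench,'hold_point_z',None))"
```

```text
['IKError', 'calibration', 'close_job', 'get_obs', 'hold_point_z', 'snapshot']
0.0188
```

Scene view: red knob near (216,226), blue knob near (261,251), open guard's yellow rim from (197,172) to (292,236). Top view: red knob near (277,226), blue near (312,185), rim from (250,228) to (332,140), bar from (264,190) to (303,155). Jar is right of the console at (347,150), and the cup and tape are on its left.

```bash
cat > h.py <<'E'
from bench import *
import numpy as np, cv2
from scipy.spatial.transform import Rotation as Ro
def R(e): return Ro.from_euler('xyz',e).as_matrix()
def cam(n,o=None):
    c=calibration(n)
    if n!='wrist': return c,np.array(c['eye']),R(c['orientation'])
    T=np.eye(4);T[:3,:3]=R(o['ee_rot']);T[:3,3]=o['tool_pos'];T=T@c['tool_from_camera']
    return c,T[:3,3],T[:3,:3]
def ray(C,uv):
    c,e,M=C;k=np.array([c['k1'],0,0,0.])
    x,y=cv2.undistortPoints(np.array([[uv]],float),c['camera_matrix'],k)[0,0]
    d=M@np.array([x,-y,-1]);return e,d/np.linalg.norm(d)
def tri(rs):
    A=sum(np.eye(3)-np.outer(d,d) for e,d in rs);b=sum((np.eye(3)-np.outer(d,d))@e for e,d in rs)
    p=np.linalg.solve(A,b);return p,[round(1000*np.linalg.norm(np.cross(p-e,d)),1) for e,d in rs]
def proj(C,P):
    c,e,M=C;q=(np.atleast_2d(P)-e)@M;s=np.c_[q[:,0],-q[:,1]]/-q[:,2:]
    s=s*(1+c['k1']*(s**2).sum(1,keepdims=True));return s@c['camera_matrix'][:2,:2].T+c['camera_matrix'][:2,2]
def mask(img,col):
    r,g,b=[img[:,:,i].astype(int) for i in range(3)]
    return {'red':(r>110)&(r-g>70)&(r-b>70),'blue':(b>90)&(b-r>60)&(b-g>30),'yellow':(r>120)&(r-b>90)&(g-b>50)}[col].astype(np.uint8)
def blobs(m,lo=6):
    n,l,s,c=cv2.connectedComponentsWithStats(m);return [(s[i][4],c[i].round(1),s[i][:4]) for i in range(1,n) if s[i][4]>=lo]
E
python3 - <<'E'
from h import *
for n in('scene','top'):
    im=cv2.imread(f'pics/{n}0.png')[:,:,::-1]
    for c in('red','blue','yellow'):
        print(n,c,[ (int(a),list(p),list(map(int,b))) for a,p,b in blobs(mask(im,c))])
    m=mask(im,'yellow'); 
    ys,xs=np.nonzero(m); h=cv2.convexHull(np.c_[xs,ys].astype(np.int32)); print(h[:,0].tolist())
a=[cv2.imread('pics/scene0.png')[150:300,170:330],cv2.imread('pics/top0.png')[125:275,205:365]]
a=[cv2.resize(x,None,fx=f,fy=4,interpolation=2) for x,f in zip(a,(2.5,2.5))]
cv2.imwrite('pics/crop.png',np.hstack(a))
E
```

```text
scene red [(155, [np.float64(229.0), np.float64(164.0)], [220, 157, 20, 17]), (27, [np.float64(215.7), np.float64(225.9)], [213, 223, 6, 6])]
scene blue [(459, [np.float64(221.1), np.float64(5.3)], [202, 0, 51, 18]), (251, [np.float64(95.2), np.float64(20.2)], [81, 13, 30, 15]), (165, [np.float64(196.6), np.float64(186.8)], [191, 176, 13, 22]), (68, [np.float64(207.9), np.float64(182.8)], [202, 177, 12, 11]), (22, [np.float64(260.1), np.float64(251.9)], [258, 250, 5, 5])]
scene yellow [(800, [np.float64(95.3), np.float64(23.4)], [64, 7, 65, 33]), (794, [np.float64(245.2), np.float64(204.4)], [193, 168, 101, 74])]
[[293, 239], [292, 241], [289, 240], [280, 235], [222, 202], [208, 194], [204, 190], [70, 39], [67, 31], [64, 22], [70, 20], [101, 11], [115, 7], [118, 7], [121, 8], [122, 9], [293, 223]]
top red [(116, [np.float64(180.2), np.float64(206.6)], [172, 196, 21, 22]), (26, [np.float64(277.0), np.float64(225.5)], [275, 223, 5, 6])]
top blue [(26, [np.float64(312.2), np.float64(184.7)], [310, 182, 5, 6]), (534, [np.float64(207.8), np.float64(238.7)], [195, 226, 26, 26])]
top yellow [(424, [np.float64(293.7), np.float64(182.3)], [250, 136, 85, 96]), (22, [np.float64(310.0), np.float64(156.4)], [307, 152, 7, 9]), (100, [np.float64(289.0), np.float64(180.7)], [275, 164, 30, 34]), (78, [np.float64(260.4), np.float64(213.6)], [249, 201, 24, 26])]
[[334, 138], [333, 140], [261, 223], [254, 231], [252, 231], [250, 230], [249, 226], [250, 224], [262, 210], [295, 172], [309, 156], [313, 152], [332, 136], [333, 136], [334, 137]]
```

Run:
```python
import cv2,numpy as np
a=[cv2.imread('pics/scene0.png')[155:295,170:320],cv2.imread('pics/top0.png')[125:270,205:355]]
a=[cv2.resize(x[:140,:150],None,fx=2.66,fy=2.66,interpolation=2) for x in a]
cv2.imwrite('pics/crop.png',np.hstack(a))
```

```text
(no output)
```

View pics/crop.png

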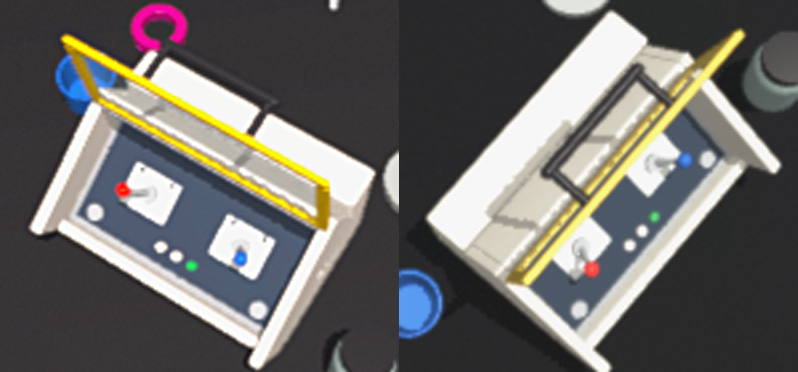

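```bash
cat >> h.py <<'E'
S35,C35=np.sin(np.radians(35)),np.cos(np.radians(35))
def frame(yaw): # console axes columns, panel axes columns
    K=Ro.from_euler('z',yaw).as_matrix(); return K, K@np.array([[C35,0,-S35],[0,1,0],[S35,0,C35]])
E
python3 - <<'E'
from h import *
s,t=cam('scene'),cam('top')
P={}
for n,a,b in [('red',(215.7,225.9),(277,225.5)),('blue',(260.1,251.9),(312.2,184.7)),('edgeL',(194.5,169.5),(250.5,227.5)),('edgeR',(293,223),(333,138)),('barL',(231.3,171.9),(260.6,189.7)),('barR',(274.1,193.7),(295.6,151.3))]:
    P[n],e=tri([ray(s,a),ray(t,b)]); print(n,P[n].round(4),e)
for a,b in(('red','blue'),('edgeL','edgeR'),('barL','barR')):
    d=P[a]-P[b]; print(np.linalg.norm(d), 'yaw',np.arctan2(-d[0],d[1]))
yaw=np.arctan2(*(lambda d:(-d[0],d[1]))(P['red']-P['blue']+P['edgeL']-P['edgeR']+P['barL']-P['barR']))
K,Pn=frame(yaw); print('yaw',yaw)
o=(P['red']+P['blue'])/2
up=45e-3*np.cos(.32)+.006 # out of panel
offmid=o+Pn[:,2]*(.051-up); print('offmid',offmid)
for n in P: print(n,'rel offmid in panel',(Pn.T@(P[n]-offmid)).round(4),'console',(K.T@(P[n]-offmid)).round(4))
print('barmid',(P['barL']+P['barR'])/2)
E
```

```text
red [ 0.5273 -0.1245  0.1072] [np.float64(1.9), np.float64(1.9)]
blue [ 0.6353 -0.2216  0.1073] [np.float64(1.3), np.float64(1.3)]
edgeL [ 0.497  -0.0604  0.304 ] [np.float64(4.8), np.float64(4.8)]
edgeR [ 0.6988 -0.2482  0.3104] [np.float64(0.3), np.float64(0.3)]
barL [ 0.5828 -0.0835  0.3052] [np.float64(2.0), np.float64(2.0)]
barR [ 0.6714 -0.1633  0.3068] [np.float64(0.9), np.float64(0.9)]
0.14522644154077516 yaw 0.8389509140475537
0.27569405901705796 yaw 0.8216285720382072
0.11926041620870895 yaw 0.8378853214690604
yaw 0.8298757573586623
offmid [ 0.58043236 -0.17402992  0.1091149 ]
red rel offmid in panel [-0.0005  0.0726 -0.0019] console [ 0.0007  0.0726 -0.0019]
blue rel offmid in panel [ 0.0005 -0.0726 -0.0027] console [ 0.002  -0.0726 -0.0019]
edgeL rel offmid in panel [0.1343 0.1383 0.1439] console [0.0275 0.1383 0.1949]
edgeR rel offmid in panel [ 0.1361 -0.1374  0.1504] console [ 0.0252 -0.1374  0.2013]
barL rel offmid in panel [0.1685 0.0594 0.1214] console [0.0684 0.0594 0.1961]
barR rel offmid in panel [ 0.1702 -0.0599  0.1222] console [ 0.0693 -0.0599  0.1977]
barmid [ 0.62709424 -0.12340744  0.30598431]
```

```bash
cat >> h.py <<'E'
yaw=.832; K,Pn=frame(yaw); OFF=np.array([.5804,-.1740,.1091])
def P(x,y,z): return OFF+Pn@np.array([x,y,z])
RT=np.c_[Pn[:,0],-Pn[:,1],-Pn[:,2]]  # tool x upslope, z into the panel
def plan(p,Rt=RT,n=5,show=None):
    o=get_obs();p0=np.array(o['tool_pos']);R0=R(o['ee_rot'])
    rv=Ro.from_matrix(R0.T@Rt).as_rotvec();out=[]
    for i in range(n):
        Ri=R0@Ro.from_rotvec(rv*i/n).as_matrix()
        out.append(' '.join(f'{v:.2f}' for v in np.r_[100*Ri.T@(p-p0)/n,rv/n]))
    print('t',round(o['time'],2),'err mm (tool)',(1000*R0.T@(p-p0)).round(1),'rot',rv.round(3),'F',np.round(o['wrist_force'],1),'w',round(o['width'],4))
    for i in range(0,n,5): print('; '.join(out[i:i+5]))
E
python3 -c "
from h import *
plan(P(0,.058,.13),n=15)"
```

```text
t 0.1 err mm (tool) [ 398.1 -210.3  -10.7] rot [ 0.15   0.597 -0.483] F [-0.3  0.  -0.7] w 0.0941
2.65 -1.40 -0.07 0.01 0.04 -0.03; 2.70 -1.32 0.05 0.01 0.04 -0.03; 2.73 -1.23 0.17 0.01 0.04 -0.03; 2.76 -1.14 0.29 0.01 0.04 -0.03; 2.78 -1.04 0.41 0.01 0.04 -0.03
2.80 -0.95 0.53 0.01 0.04 -0.03; 2.80 -0.85 0.65 0.01 0.04 -0.03; 2.80 -0.76 0.77 0.01 0.04 -0.03; 2.79 -0.66 0.89 0.01 0.04 -0.03; 2.77 -0.56 1.01 0.01 0.04 -0.03
2.75 -0.46 1.12 0.01 0.04 -0.03; 2.71 -0.36 1.24 0.01 0.04 -0.03; 2.67 -0.26 1.35 0.01 0.04 -0.03; 2.62 -0.16 1.46 0.01 0.04 -0.03; 2.56 -0.06 1.56 0.01 0.04 -0.03
```

>>> {"name": "step_arm", "arguments": {
  "increments": "2.65 -1.40 -0.07 0.01 0.04 -0.03; 2.70 -1.32 0.05 0.01 0.04 -0.03; 2.73 -1.23 0.17 0.01 0.04 -0.03; 2.76 -1.14 0.29 0.01 0.04 -0.03; 2.78 -1.04 0.41 0.01 0.04 -0.03",
  "claw": -0.36
}}

```text
time: 0.6
tool_pos: [0.2835, -0.4093, 0.2087]
ee_rot: [-3.105, -0.205, 0.482]
wrist_force: [-0.7, 0.1, 0.1]
width: 0.0645
```

>>> {"name": "step_arm", "arguments": {
  "increments": "2.80 -0.95 0.53 0.01 0.04 -0.03; 2.80 -0.85 0.65 0.01 0.04 -0.03; 2.80 -0.76 0.77 0.01 0.04 -0.03; 2.79 -0.66 0.89 0.01 0.04 -0.03; 2.77 -0.56 1.01 0.01 0.04 -0.03"
}}

```text
time: 1.1
tool_pos: [0.3875, -0.3012, 0.2126]
ee_rot: [-3.1, -0.41, 0.63]
wrist_force: [0.6, -0.5, -0.4]
width: 0.064
```

```bash
python3 -c "
from h import *
plan(P(0,.058,.13),n=5)"
```

```text
t 1.1 err mm (tool) [135.2 -28.6  56.8] rot [ 0.058  0.196 -0.18 ] F [ 0.6 -0.5 -0.4] w 0.064
2.70 -0.57 1.14 0.01 0.04 -0.04; 2.68 -0.46 1.25 0.01 0.04 -0.04; 2.64 -0.35 1.36 0.01 0.04 -0.04; 2.59 -0.24 1.46 0.01 0.04 -0.04; 2.54 -0.13 1.57 0.01 0.04 -0.04
```

>>> {"name": "step_arm", "arguments": {
  "increments": "2.70 -0.57 1.14 0.01 0.04 -0.04; 2.68 -0.46 1.25 0.01 0.04 -0.04; 2.64 -0.35 1.36 0.01 0.04 -0.04; 2.59 -0.24 1.46 0.01 0.04 -0.04; 2.54 -0.13 1.57 0.01 0.04 -0.04"
}}

```text
time: 1.6
tool_pos: [0.4867, -0.1896, 0.2153]
ee_rot: [3.121, -0.613, 0.858]
wrist_force: [0.5, -0.9, 0.4]
width: 0.0637
```

Run:
```python
from h import *
plan(P(0,.058,.13),n=1)
o=get_obs(); im=snapshot('wrist'); cv2.imwrite('pics/w1.png',im[:,:,::-1])
C=cam('wrist',o)
for c,s in(('red',1),('blue',-1)):
    q=P(0,s*(.058+.0142),-.0023)
    print(c,'pred',proj(C,q).round(1)[0],[(int(a),p) for a,p,b in blobs(mask(im,c),20)])
```

```text
t 1.6 err mm (tool) [ 0.3  0.8 -0.2] rot [ 0.006 -0.002  0.021] F [ 0.5 -0.9  0.4] w 0.0637
0.03 0.08 -0.02 0.01 -0.00 0.02
red pred [238.7 187. ] [(132, array([239.8, 186.3]))]
blue pred [359.6 189.4] [(1646, array([151.9, 132. ])), (121, array([362.7, 187.6]))]
```

View pics/w1.png

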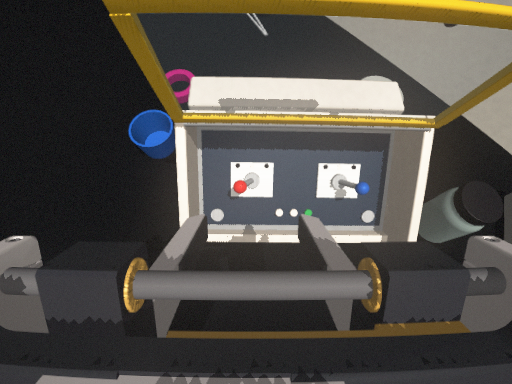

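The wrist view shows the red knob at (240,186) and the blue at (363,188), both within 1–3 px of prediction. The tray is clear in front of the fingers.

>>> {"name": "step_arm", "arguments": {
  "increments": "0.03 0.18 3.0 0.01 0 0.02; 0 0 3.5 0 0 0; 0 0 3.5 0 0 0; 0 0 3.0 0 0 0; 0 0 1.5 0 0 0"
}}

```text
time: 2.15
tool_pos: [0.5425, -0.1282, 0.0939]
ee_rot: [-3.132, -0.611, 0.829]
wrist_force: [-0.2, -0.2, -0.5]
width: 0.0638
```

Run:
```python
from h import *
plan(P(0,.057,-.015),n=1)
```

```text
t 2.15 err mm (tool) [ 1.9  1.9 -2.2] rot [-0.008  0.    -0.002] F [-0.2 -0.2 -0.5] w 0.0638
0.19 0.19 -0.22 -0.01 0.00 -0.00
```

>>> {"name": "step_arm", "arguments": {
  "increments": "0.19 0.19 -0.1 -0.01 0 0; 0 0 0 0 0 0; 0 0 0 0 0 0",
  "claw": 0.25
}}

```text
time: 2.45
tool_pos: [0.5456, -0.1311, 0.1003]
ee_rot: [3.133, -0.612, 0.833]
wrist_force: [-1.6, 1.0, 0.8]
width: 0.0435
```

>>> {"name": "step_arm", "arguments": {
  "increments": "0 0 0 0 0 0; 0 0 0 0 0 0; 0 0 0 0 0 0; 0 0 0 0 0 0; 0 0 0 0 0 0",
  "claw": 0.6
}}

```text
time: 2.95
tool_pos: [0.5457, -0.1306, 0.0992]
ee_rot: [3.135, -0.612, 0.832]
wrist_force: [-1.9, 0.3, 0.1]
width: 0.0188
```

Run:
```python
from h import *
plan(P(0,.057,-.015),n=1)
o=get_obs(); im=snapshot('wrist'); cv2.imwrite('pics/w2.png',im[:,:,::-1])
C=cam('wrist',o)
print('off pred',proj(C,P(0,.057,0)).round(1)[0],'1mm y',proj(C,P(0,.067,0)).round(1)[0],[(int(a),p) for a,p,b in blobs(mask(im,'red'),20)])
```

```text
t 2.95 err mm (tool) [-1.4 -2.1  1.9] rot [ 0.007 -0.001  0.   ] F [-1.9  0.3  0.1] w 0.0188
-0.14 -0.21 0.19 0.01 -0.00 0.00
off pred [246.6 236.7] 1mm y [231.4 236.7] [(439, array([250. , 235.9]))]
```

>>> {"name": "step_arm", "arguments": {
  "increments": "-0.1 -0.15 0 0 0 0; 0 0 0 0 0 0; 0 0 0 0 0 0; 0 0 0 0 0 0; 0 0 0 0 0 0",
  "claw": -0.36
}}

```text
time: 3.5
tool_pos: [0.5442, -0.1303, 0.0986]
ee_rot: [3.134, -0.612, 0.832]
wrist_force: [-0.2, -0.2, -0.4]
width: 0.0557
```

Run:
```python
from h import *
plan(P(0,.057,-.015),n=1)
o=get_obs(); im=snapshot('wrist'); cv2.imwrite('pics/w2.png',im[:,:,::-1])
C=cam('wrist',o)
print('off pred',proj(C,P(0,.057,0)).round(1)[0],[(int(a),p) for a,p,b in blobs(mask(im,'red'),20)])
```

```text
t 3.5 err mm (tool) [-0.5 -0.8  1.8] rot [ 0.007 -0.001  0.   ] F [-0.2 -0.2 -0.4] w 0.0557
-0.05 -0.08 0.18 0.01 -0.00 0.00
off pred [248.6 235.4] [(450, array([249.1, 234.8]))]
```

Red sits on its off point, with 0.5 px difference between image and prediction. Now the blue toggle.

>>> {"name": "step_arm", "arguments": {
  "increments": "0 0 -3 0 0 0; 0 0 -4 0 0 0; 0 2 -2 0 0 0; 0 4 0 0 0 0; 0 4 0 0 0 0"
}}

```text
time: 4.05
tool_pos: [0.5834, -0.2373, 0.1745]
ee_rot: [3.131, -0.612, 0.833]
wrist_force: [-1.1, 0.2, 0.7]
width: 0.0637
```

Run:
```python
from h import *
plan(P(0,-.0593,-.015),n=1)
o=get_obs(); im=snapshot('wrist'); C=cam('wrist',o)
print('pred',proj(C,[P(0,-.0593-.0142,-.0023),P(0,.0567,0)]).round(1),[(int(a),p) for c in('blue','red') for a,p,b in blobs(mask(im,c),20)])
```

```text
t 4.05 err mm (tool) [-0.9 13.5 94.4] rot [ 0.01  -0.001  0.001] F [-1.1  0.2  0.7] w 0.0637
-0.09 1.35 9.44 0.01 -0.00 0.00
pred [[278.4 199. ]
 [147.5 199.8]] [(128, array([ 43. , 139.3])), (174, array([279. , 197.2])), (205, array([146., 199.]))]
```

>>> {"name": "step_arm", "arguments": {
  "increments": "-0.05 1.3 0 0.01 0 0; 0 0 3 0 0 0; 0 0 3.4 0 0 0; 0 0 2.9 0 0 0; 0 0 0 0 0 0"
}}

```text
time: 4.6
tool_pos: [0.6258, -0.2016, 0.0916]
ee_rot: [-3.127, -0.611, 0.828]
wrist_force: [-0.8, 0.6, 0.1]
width: 0.0638
```

Run:
```python
from h import *
plan(P(0,-.0593,-.015),n=1)
```

```text
t 4.6 err mm (tool) [ 1.8  7.  -5.3] rot [-0.012 -0.    -0.003] F [-0.8  0.6  0.1] w 0.0638
0.18 0.70 -0.53 -0.01 -0.00 -0.00
```

>>> {"name": "step_arm", "arguments": {
  "increments": "0.1 0.6 -0.3 -0.01 0 0; 0 0 0 0 0 0; 0 0 0 0 0 0"
}}

```text
time: 4.9
tool_pos: [0.6321, -0.2114, 0.102]
ee_rot: [3.129, -0.612, 0.834]
wrist_force: [0.2, -0.0, 0.1]
width: 0.0636
```

Run:
```python
from h import *
plan(P(0,-.0593,-.015),n=1)
```

```text
t 4.9 err mm (tool) [-1.7 -4.2  5. ] rot [ 0.011 -0.001  0.002] F [ 0.2 -0.   0.1] w 0.0636
-0.17 -0.42 0.50 0.01 -0.00 0.00
```

>>> {"name": "step_arm", "arguments": {
  "increments": "-0.1 -0.4 0.3 0.01 0 0; 0 0 0 0 0 0; 0 0 0 0 0 0"
}}

```text
time: 5.2
tool_pos: [0.6289, -0.2065, 0.0965]
ee_rot: [-3.139, -0.612, 0.832]
wrist_force: [-0.7, -0.1, -0.3]
width: 0.0638
```

Run:
```python
from h import *
plan(P(0,-.0593,-.015),n=1)
```

```text
t 5.2 err mm (tool) [ 0.2  1.5 -0.3] rot [-0.003 -0.001 -0.   ] F [-0.7 -0.1 -0.3] w 0.0638
0.02 0.15 -0.03 -0.00 -0.00 -0.00
```

>>> {"name": "step_arm", "arguments": {
  "increments": "0 0.1 0 0 0 0; 0 0 0 0 0 0; 0 0 0 0 0 0",
  "claw": 0.25
}}

```text
time: 5.5
tool_pos: [0.6299, -0.2071, 0.0964]
ee_rot: [-3.139, -0.612, 0.832]
wrist_force: [-0.4, -1.0, 0.0]
width: 0.0432
```

>>> {"name": "step_arm", "arguments": {
  "increments": "0 0 0 0 0 0; 0 0 0 0 0 0; 0 0 0 0 0 0; 0 0 0 0 0 0; 0 0 0 0 0 0",
  "claw": 0.6
}}

```text
time: 6.0
tool_pos: [0.6295, -0.2066, 0.096]
ee_rot: [-3.137, -0.612, 0.832]
wrist_force: [0.1, 0.0, -0.2]
width: 0.0189
```

Run:
```python
from h import *
plan(P(0,-.0593,-.015),n=1)
o=get_obs(); im=snapshot('wrist'); C=cam('wrist',o)
print('pred',proj(C,[P(0,-.0593,0)]).round(1),[(int(a),p) for c in('blue',) for a,p,b in blobs(mask(im,c),20)])
```

```text
t 6.0 err mm (tool) [ 0.2  1.1 -0.9] rot [-0.004 -0.001 -0.   ] F [ 0.1  0.  -0.2] w 0.0189
0.02 0.11 -0.09 -0.00 -0.00 -0.00
pred [[251.2 236. ]] [(357, array([250.8, 232.4]))]
```

>>> {"name": "step_arm", "arguments": {
  "increments": "0 0 0 0 0 0; 0 0 0 0 0 0; 0 0 0 0 0 0; 0 0 0 0 0 0",
  "claw": -0.36
}}

```text
time: 6.45
tool_pos: [0.6298, -0.207, 0.0964]
ee_rot: [-3.139, -0.612, 0.832]
wrist_force: [0.3, -0.0, -0.3]
width: 0.0474
```

>>> {"name": "step_arm", "arguments": {
  "increments": "0 0 -2 0 0 0; 0 0 -4 0 0 0; 0 0 -4 0 0 0; 0 0 -4 0 0 0; 0 0 -2 0 0 0"
}}

```text
time: 6.95
tool_pos: [0.5681, -0.2774, 0.2314]
ee_rot: [3.138, -0.611, 0.835]
wrist_force: [0.9, -0.1, 0.6]
width: 0.064
```

```bash
cat >> h.py <<'E'
HG=OFF+K@np.array([.051,0,0]); HG[2]=.168
def bar(th):
    f=np.radians(215)-th; return HG+K@np.array([.138*np.cos(f)+.045*np.cos(f-np.pi/2),0,.138*np.sin(f)+.045*np.sin(f-np.pi/2)])
RV=np.c_[K[:,1],K[:,0],[0,0,-1]]
E
python3 - <<'E'
from h import *
o=get_obs(); im=snapshot('wrist'); C=cam('wrist',o)
print('pred',proj(C,[P(0,-.0593,0),P(0,.0567,0)]).round(1),[(int(a),p) for c in('blue','red') for a,p,b in blobs(mask(im,c),20)],o['tool_pos'],o['joint_positions'])
b=bar(2.0);print(b,bar(0))
p=o['tool_pos'].copy();p[2]=.43
Rm=Ro.from_matrix(R(o['ee_rot']));d=(Rm.inv()*Ro.from_matrix(RV)).as_rotvec()
plan(p,(Rm*Ro.from_rotvec(d/2)).as_matrix(),n=10)
E
```

```text
pred [[249.5 185. ]
 [156.5 185. ]] [(293, array([ 71.1, 136.7])), (113, array([249.5, 183.5])), (124, array([155.6, 184.2]))] [ 0.56812343 -0.27739241  0.23137198] [-0.87143904  0.22235783  1.29140057  0.61062961  1.69109791 -0.07811685]
[ 0.62775869 -0.12200803  0.31185907] [ 0.5212393  -0.23894862  0.12570829]
t 7.0 err mm (tool) [ 113.6    0.3 -160.5] rot [ 0.244 -0.236 -0.757] F [-0.2 -0.3  2. ] w 0.0637
1.14 0.00 -1.60 0.02 -0.02 -0.08; 1.10 0.05 -1.63 0.02 -0.02 -0.08; 1.05 0.09 -1.66 0.02 -0.02 -0.08; 1.00 0.13 -1.69 0.02 -0.02 -0.08; 0.95 0.16 -1.71 0.02 -0.02 -0.08
0.90 0.19 -1.74 0.02 -0.02 -0.08; 0.84 0.21 -1.76 0.02 -0.02 -0.08; 0.78 0.23 -1.79 0.02 -0.02 -0.08; 0.72 0.24 -1.81 0.02 -0.02 -0.08; 0.66 0.25 -1.83 0.02 -0.02 -0.08
```

Both knobs sit within 1–2 px of their off points, so both toggles are centred. I'll now rise and turn to grip the bar from above.

>>> {"name": "step_arm", "arguments": {
  "increments": "1.14 0.00 -1.60 0.02 -0.02 -0.08; 1.10 0.05 -1.63 0.02 -0.02 -0.08; 1.05 0.09 -1.66 0.02 -0.02 -0.08; 1.00 0.13 -1.69 0.02 -0.02 -0.08; 0.95 0.16 -1.71 0.02 -0.02 -0.08",
  "claw": -0.06
}}

```text
time: 7.5
tool_pos: [0.5677, -0.2747, 0.3254]
ee_rot: [3.004, -0.482, 1.295]
wrist_force: [1.2, -0.5, -0.3]
width: 0.0496
```

>>> {"name": "step_arm", "arguments": {
  "increments": "0.90 0.19 -1.74 0.02 -0.02 -0.08; 0.84 0.21 -1.76 0.02 -0.02 -0.08; 0.78 0.23 -1.79 0.02 -0.02 -0.08; 0.72 0.24 -1.81 0.02 -0.02 -0.08; 0.66 0.25 -1.83 0.02 -0.02 -0.08"
}}

```text
time: 8.0
tool_pos: [0.5638, -0.2752, 0.4235]
ee_rot: [2.944, -0.314, 1.705]
wrist_force: [0.5, -0.2, 0.3]
width: 0.0499
```

Run:
```python
from h import *
plan(bar(2.)+[0,0,.11],RV,n=10)
```

```text
t 8.0 err mm (tool) [135.7  73.2  61.5] rot [ 0.298 -0.232 -0.721] F [ 0.5 -0.2  0.3] w 0.0499
1.36 0.73 0.61 0.03 -0.02 -0.07; 1.31 0.85 0.56 0.03 -0.02 -0.07; 1.26 0.95 0.50 0.03 -0.02 -0.07; 1.20 1.06 0.44 0.03 -0.02 -0.07; 1.13 1.15 0.38 0.03 -0.02 -0.07
1.05 1.24 0.32 0.03 -0.02 -0.07; 0.97 1.32 0.26 0.03 -0.02 -0.07; 0.87 1.40 0.20 0.03 -0.02 -0.07; 0.77 1.46 0.14 0.03 -0.02 -0.07; 0.67 1.52 0.08 0.03 -0.02 -0.07
```

>>> {"name": "step_arm", "arguments": {
  "increments": "1.36 0.73 0.61 0.03 -0.02 -0.07; 1.31 0.85 0.56 0.03 -0.02 -0.07; 1.26 0.95 0.50 0.03 -0.02 -0.07; 1.20 1.06 0.44 0.03 -0.02 -0.07; 1.13 1.15 0.38 0.03 -0.02 -0.07"
}}

```text
time: 8.5
tool_pos: [0.5966, -0.1983, 0.4224]
ee_rot: [3.016, -0.158, 2.043]
wrist_force: [-0.5, 0.0, -0.3]
width: 0.0498
```

>>> {"name": "step_arm", "arguments": {
  "increments": "1.05 1.24 0.32 0.03 -0.02 -0.07; 0.97 1.32 0.26 0.03 -0.02 -0.07; 0.87 1.40 0.20 0.03 -0.02 -0.07; 0.77 1.46 0.14 0.03 -0.02 -0.07; 0.67 1.52 0.08 0.03 -0.02 -0.07"
}}

```text
time: 9.0
tool_pos: [0.6296, -0.1221, 0.4229]
ee_rot: [3.135, -0.034, 2.387]
wrist_force: [-0.7, 0.5, -0.1]
width: 0.0498
```

Run:
```python
from h import *
o=get_obs(); im=snapshot('wrist'); C=cam('wrist',o)
print(proj(C,[bar(2.),bar(2.)+.055*K[:,1],bar(2.)-.055*K[:,1]]).round(1))
cv2.imwrite('pics/w3.png',im[:,:,::-1])
plan(bar(2.)+[0,0,.11],RV,n=1)
```

```text
[[250.  191.1]
 [249.1 140.5]
 [250.9 238.1]]
t 9.05 err mm (tool) [-0.5 -4.7  0.9] rot [ 0.008 -0.034 -0.008] F [0.3 1.2 0.1] w 0.0498
-0.05 -0.47 0.09 0.01 -0.03 -0.01
```

View pics/w3.png

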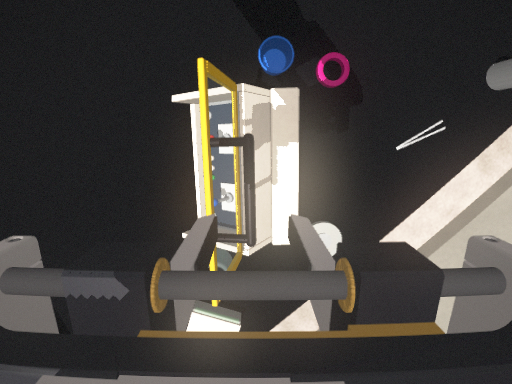

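The wrist view shows the bar at column 249, rows 136–243, against a predicted 250, 140–238. The pane edge is near column 207 and the fingers straddle the bar.

>>> {"name": "step_arm", "arguments": {
  "increments": "-0.05 -0.4 0.1 0.01 -0.03 -0.01; 0 0 2 0 0 0; 0 0 3 0 0 0; 0 0 2 0 0 0; 0 0 0 0 0 0"
}}

```text
time: 9.55
tool_pos: [0.6252, -0.126, 0.3478]
ee_rot: [-3.136, -0.011, 2.392]
wrist_force: [-0.4, -0.1, -0.8]
width: 0.0497
```

Run:
```python
from h import *
plan(bar(2.)-[0,0,.0188],RV,n=1)
```

```text
t 9.55 err mm (tool) [ 0.2  4.9 54.7] rot [-0.005 -0.012 -0.01 ] F [-0.4 -0.1 -0.8] w 0.0497
0.02 0.49 5.47 -0.01 -0.01 -0.01
```

>>> {"name": "step_arm", "arguments": {
  "increments": "0 0.3 1.5 0 -0.01 -0.01; 0 0 2 0 0 0; 0 0 1.5 0 0 0; 0 0 0.4 0 0 0; 0 0 0 0 0 0"
}}

```text
time: 10.05
tool_pos: [0.6285, -0.1245, 0.299]
ee_rot: [-3.14, 0.006, 2.403]
wrist_force: [-0.3, -0.5, -0.3]
width: 0.0498
```

Run:
```python
from h import *
plan(bar(2.)-[0,0,.0188],RV,n=1)
```

```text
t 10.05 err mm (tool) [2.3 1.3 6. ] rot [-0.002  0.006 -0.   ] F [-0.3 -0.5 -0.3] w 0.0498
0.23 0.13 0.60 -0.00 0.01 -0.00
```

>>> {"name": "step_arm", "arguments": {
  "increments": "0.1 0.1 0.5 0 0 0; 0 0 0 0 0 0; 0 0 0 0 0 0"
}}

```text
time: 10.35
tool_pos: [0.6286, -0.123, 0.2946]
ee_rot: [-3.14, 0.008, 2.403]
wrist_force: [0.0, 0.3, -0.2]
width: 0.0499
```

>>> {"name": "step_arm", "arguments": {
  "increments": "0 0 0 0 0 0; 0 0 0 0 0 0; 0 0 0 0 0 0; 0 0 0 0 0 0; 0 0 0 0 0 0",
  "claw": 1
}}

```text
time: 10.85
tool_pos: [0.6282, -0.1232, 0.2939]
ee_rot: [-3.139, 0.007, 2.403]
wrist_force: [-5.4, -6.4, 1.1]
width: 0.0134
```

```bash
cat >> h.py <<'E'
def go(ths,R0=None):
    o=get_obs();R0=R(o['ee_rot']);g=o['tool_pos']+.0188*R0[:,2]*-1
    d=K.T@(g-HG); a=np.arctan2(d[2],d[0]); 
    th=np.radians(215)-(a+np.arctan2(.045,.138)); th=(th+np.pi)%(2*np.pi)-np.pi
    print('t',o['time'],'grasp rel hinge',d.round(4),'r',np.hypot(d[0],d[2]).round(4),'theta',th.round(3),'F(console)',(K.T@o['wrist_force']).round(1),'w',o['width'].round(4))
    # moves along tool axes for arc through given thetas, from current theta
    p=bar(th)
    for t in ths:
        q=bar(t);print('%.2f:'%t,(100*R0.T@(q-p)).round(2));p=q
    print('radial err now mm',(1000*R0.T@(bar(th)-g)).round(1))
E
python3 - <<'E'
from h import *
go(np.arange(1.95,1.4,-.05))
E
```

```text
Traceback (most recent call last):
  File "h.py", line 47, in go
    print('t',o['time'],'grasp rel hinge',d.round(4),'r',np.hypot(d[0],d[2]).round(4),'theta',th.round(3),'F(console)',(K.T@o['wrist_force']).round(1),'w',o['width'].round(4))
                                                                                                                                                           ^^^^^^^^^^^^^^^^
AttributeError: 'float' object has no attribute 'round'
```

```bash
sed -i "s/o\['width'\].round(4)/round(o['width'],4)/" h.py
python3 - <<'E'
from h import *
go(np.arange(1.95,0,-.05))
E
```

```text
t 10.85 grasp rel hinge [ 0.0187 -0.001   0.1447] r 0.1459 theta 1.995 F(console) [-8.4 -0.3  1.1] w 0.0134
1.95: [-0.   -0.65 -0.07]
1.90: [-0.   -0.72 -0.04]
1.85: [-0.   -0.73 -0.  ]
1.80: [ 0.   -0.72  0.03]
1.75: [ 0.   -0.72  0.07]
1.70: [ 0.   -0.72  0.1 ]
1.65: [ 0.   -0.71  0.14]
1.60: [ 0.   -0.7   0.18]
1.55: [ 0.   -0.69  0.21]
1.50: [ 0.   -0.68  0.24]
1.45: [ 0.   -0.67  0.28]
1.40: [ 0.   -0.66  0.31]
1.35: [ 0.   -0.64  0.34]
1.30: [ 0.   -0.62  0.38]
1.25: [ 0.   -0.6   0.41]
1.20: [ 0.   -0.58  0.44]
1.15: [ 0.   -0.56  0.46]
1.10: [ 0.   -0.53  0.49]
1.05: [ 0.   -0.51  0.52]
1.00: [ 0.   -0.48  0.54]
0.95: [ 0.   -0.45  0.57]
0.90: [ 0.   -0.43  0.59]
0.85: [ 0.   -0.4   0.61]
0.80: [ 0.   -0.36  0.63]
0.75: [ 0.   -0.33  0.64]
0.70: [ 0.   -0.3   0.66]
0.65: [ 0.   -0.27  0.67]
0.60: [ 0.   -0.23  0.69]
0.55: [ 0.  -0.2  0.7]
0.50: [ 0.   -0.16  0.71]
0.45: [ 0.   -0.13  0.71]
0.40: [ 0.   -0.09  0.72]
0.35: [ 0.   -0.06  0.72]
0.30: [ 0.   -0.02  0.73]
0.25: [0.   0.02 0.73]
0.20: [0.   0.05 0.72]
0.15: [0.   0.09 0.72]
0.10: [0.   0.13 0.71]
0.05: [0.   0.16 0.71]
radial err now mm [ 1.  -0.1  0.8]
```

The grip is on the bar and the derived angle is 1.995, so the hinge model fits. I'll ease it down the arc at about 0.5 rad/s.

>>> {"name": "step_arm", "arguments": {
  "increments": "0 -0.65 -0.07 0 0 0; 0 -0.72 -0.04 0 0 0; 0 -0.73 0 0 0 0; 0 -0.72 0.03 0 0 0; 0 -0.72 0.07 0 0 0"
}}

```text
time: 11.35
tool_pos: [0.6043, -0.1498, 0.2948]
ee_rot: [-3.141, 0.008, 2.403]
wrist_force: [2.1, 1.4, 1.9]
width: 0.0112
```

>>> {"name": "step_arm", "arguments": {
  "increments": "0 -0.72 0.10 0 0 0; 0 -0.71 0.14 0 0 0; 0 -0.70 0.18 0 0 0; 0 -0.69 0.21 0 0 0; 0 -0.68 0.24 0 0 0"
}}

```text
time: 11.85
tool_pos: [0.5808, -0.1759, 0.285]
ee_rot: [-3.14, 0.007, 2.403]
wrist_force: [2.9, -2.3, -0.1]
width: 0.0112
```

Run:
```python
from h import *
go([])
```

```text
t 11.85 grasp rel hinge [-0.0521 -0.0014  0.1358] r 0.1455 theta 1.5 F(console) [ 0.3 -3.7 -0.1] w 0.0112
radial err now mm [1.4 0.1 0.3]
```

Tracking is very good, with small forces.

>>> {"name": "step_arm", "arguments": {
  "increments": "0 -0.67 0.28 0 0 0; 0 -0.66 0.31 0 0 0; 0 -0.64 0.34 0 0 0; 0 -0.62 0.38 0 0 0; 0 -0.60 0.41 0 0 0"
}}

```text
time: 12.35
tool_pos: [0.559, -0.1991, 0.2679]
ee_rot: [-3.14, 0.006, 2.403]
wrist_force: [2.4, -1.5, 1.3]
width: 0.0109
```

>>> {"name": "step_arm", "arguments": {
  "increments": "0 -0.58 0.44 0 0 0; 0 -0.56 0.46 0 0 0; 0 -0.53 0.49 0 0 0; 0 -0.51 0.52 0 0 0; 0 -0.48 0.54 0 0 0"
}}

```text
time: 12.85
tool_pos: [0.5413, -0.2187, 0.2432]
ee_rot: [-3.14, 0.006, 2.403]
wrist_force: [0.8, -1.0, 1.2]
width: 0.0114
```

Run:
```python
from h import *
go([])
```

```text
t 12.85 grasp rel hinge [-0.1103 -0.0011  0.094 ] r 0.1449 theta 1.001 F(console) [-0.2 -1.2  1.2] w 0.0114
radial err now mm [ 1.1 -0.2 -0.1]
```

>>> {"name": "step_arm", "arguments": {
  "increments": "0 -0.45 0.57 0 0 0; 0 -0.43 0.59 0 0 0; 0 -0.40 0.61 0 0 0; 0 -0.36 0.63 0 0 0; 0 -0.33 0.64 0 0 0"
}}

```text
time: 13.35
tool_pos: [0.5279, -0.2335, 0.2128]
ee_rot: [-3.139, 0.006, 2.403]
wrist_force: [-0.7, -0.3, 1.1]
width: 0.0111
```

>>> {"name": "step_arm", "arguments": {
  "increments": "0 -0.30 0.66 0 0 0; 0 -0.27 0.67 0 0 0; 0 -0.23 0.69 0 0 0; 0 -0.20 0.70 0 0 0; 0 -0.16 0.71 0 0 0"
}}

```text
time: 13.85
tool_pos: [0.5197, -0.2427, 0.1783]
ee_rot: [-3.138, 0.005, 2.402]
wrist_force: [-7.2, -1.2, 0.2]
width: 0.0113
```

Run:
```python
from h import *
go([])
```

```text
t 13.85 grasp rel hinge [-0.1426 -0.0013  0.0291] r 0.1455 theta 0.497 F(console) [-5.7  4.5  0.2] w 0.0113
radial err now mm [1.3 0.4 0.1]
```

>>> {"name": "step_arm", "arguments": {
  "increments": "0 -0.13 0.71 0 0 0; 0 -0.09 0.72 0 0 0; 0 -0.06 0.72 0 0 0; 0 -0.02 0.73 0 0 0; 0 0.02 0.73 0 0 0"
}}

```text
time: 14.35
tool_pos: [0.5171, -0.2457, 0.1415]
ee_rot: [-3.135, 0.004, 2.402]
wrist_force: [-7.0, -3.4, -1.1]
width: 0.0117
```

>>> {"name": "step_arm", "arguments": {
  "increments": "0 0.05 0.72 0 0 0; 0 0.09 0.72 0 0 0; 0 0.13 0.71 0 0 0; 0 0.14 0.60 0 0 0; 0 0 0 0 0 0"
}}

```text
time: 14.85
tool_pos: [0.519, -0.2434, 0.1122]
ee_rot: [-3.133, 0.003, 2.402]
wrist_force: [-8.0, -5.9, -4.1]
width: 0.0111
```

Run:
```python
from h import *
go([.03,0,-.03])
```

```text
t 14.85 grasp rel hinge [-0.1434 -0.0013 -0.037 ] r 0.1481 theta 0.044 F(console) [-9.8  1.9 -4.1] w 0.0111
0.03: [0.   0.05 0.19]
0.00: [0.   0.12 0.42]
-0.03: [0.   0.14 0.41]
radial err now mm [ 1.3  2.9 -0.8]
```

>>> {"name": "step_arm", "arguments": {
  "increments": "0 0.2 0.2 0 0 0; 0 0.1 0.2 0 0 0; 0 0 0.2 0 0 0; 0 0 0.1 0 0 0; 0 0 0 0 0 0"
}}

```text
time: 15.35
tool_pos: [0.52, -0.2422, 0.1054]
ee_rot: [-3.13, 0.002, 2.401]
wrist_force: [-9.3, -8.4, -5.4]
width: 0.011
```

Run:
```python
from h import *
go([])
```

```text
t 15.35 grasp rel hinge [-0.1419 -0.0013 -0.0438] r 0.1485 theta -0.004 F(console) [-12.4   1.2  -5.4] w 0.011
radial err now mm [ 1.3  3.2 -1. ]
```

>>> {"name": "step_arm", "arguments": {
  "increments": "0 0.2 0.15 0 0 0; 0 0.1 0.15 0 0 0; 0 0 0.1 0 0 0; 0 0 0 0 0 0; 0 0 0 0 0 0"
}}

```text
time: 15.85
tool_pos: [0.5208, -0.2413, 0.1009]
ee_rot: [-3.127, 0.002, 2.4]
wrist_force: [-11.3, -11.5, -4.9]
width: 0.0107
```

Run:
```python
from h import *
go([])
```

```text
t 15.85 grasp rel hinge [-0.1407 -0.0012 -0.0483] r 0.1487 theta -0.035 F(console) [-16.1   0.6  -4.9] w 0.0107
radial err now mm [ 1.2  3.4 -1.2]
```

Run:
```python
from h import *
a=snapshot('scene')[140:300,160:340,::-1];b=snapshot('wrist')[:,:,::-1]
cv2.imwrite('pics/s2.png',np.hstack([cv2.resize(a,(400,356),interpolation=2),cv2.resize(b,(400,356),interpolation=2)]))
```

```text
(no output)
```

View pics/s2.png

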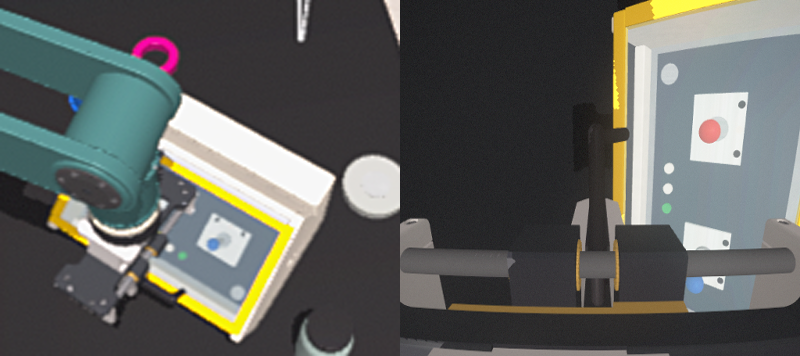

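The scene view shows the yellow rim lying on the tray. In the wrist view the fingers hold the bar near (600,180). I'll relax the sideways load, then open slightly.

>>> {"name": "step_arm", "arguments": {
  "increments": "0 -0.2 0 0 0 0; 0 -0.2 0 0 0 0; 0 -0.1 0 0 0 0; 0 0 0 0 0 0"
}}

```text
time: 16.35
tool_pos: [0.5207, -0.2416, 0.1022]
ee_rot: [-3.136, 0.003, 2.402]
wrist_force: [-5.2, -3.5, -3.3]
width: 0.0109
```

>>> {"name": "step_arm", "arguments": {
  "increments": "0 0 0 0 0 0; 0 0 0 0 0 0; 0 0 0 0 0 0; 0 0 0 0 0 0; 0 0 0 0 0 0",
  "claw": 0.36
}}

```text
time: 16.85
tool_pos: [0.5233, -0.2407, 0.1049]
ee_rot: [-3.14, 0.008, 2.403]
wrist_force: [0.5, 0.2, 0.0]
width: 0.03
```

Run:
```python
from h import *
go([])
```

```text
t 16.85 grasp rel hinge [-0.1388 -0.0026 -0.0443] r 0.1457 theta -0.013 F(console) [ 0.4 -0.2  0. ] w 0.03
radial err now mm [ 2.6  0.5 -0.2]
```

Free, with no force left. Withdraw straight up.

>>> {"name": "step_arm", "arguments": {
  "increments": "0 0 -1 0 0 0; 0 0 -2 0 0 0; 0 0 -3 0 0 0; 0 0 -4 0 0 0; 0 0 -4 0 0 0"
}}

```text
time: 17.35
tool_pos: [0.522, -0.2398, 0.2465]
ee_rot: [-3.14, 0.007, 2.403]
wrist_force: [0.3, -0.8, -0.2]
width: 0.03
```

>>> {"name": "step_arm", "arguments": {
  "increments": "0 -4 -2 0 0 0; 0 -4 -1 0 0 0; 0 -4 0 0 0 0; 0 -4 0 0 0 0; 0 0 0 0 0 0"
}}

```text
time: 17.85
tool_pos: [0.4116, -0.3613, 0.276]
ee_rot: [-3.138, 0.008, 2.397]
wrist_force: [0.8, 0.6, 0.4]
width: 0.0302
```

Run:
```python
from h import *
o=get_obs();print(o['wrist_force'].round(1),o['tool_pos'])
A={n:snapshot(n) for n in('scene','top')}
for n in A:
    C=cam(n);print(n,'bar0',proj(C,bar(0.)).round(1),'bar.1',proj(C,bar(.1)).round(1),'offs R,B',proj(C,[P(0,.0567,0),P(0,-.0593,0)]).round(1).tolist(),[(c,int(a),p) for c in('red','blue') for a,p,b in blobs(mask(A[n],c),8) if a<200])
cv2.imwrite('pics/f.png',np.hstack([cv2.resize(A['scene'][150:300,165:325],(400,375),interpolation=2),cv2.resize(A['top'][120:270,200:360],(400,375),interpolation=2)])[:,:,::-1])
```

```text
[0.8 0.6 0.4] [ 0.41163726 -0.36131121  0.27598257]
scene bar0 [[219.1 261.5]] bar.1 [[218.  260.6]] offs R,B [[220.8, 228.4], [256.0, 249.5]] [('red', 174, array([229.3, 164.9])), ('red', 17, array([220. , 228.6])), ('blue', 20, array([255.4, 249.4]))]
top bar0 [[321.8 226.7]] bar.1 [[323.7 226.9]] offs R,B [[281.4, 221.8], [309.7, 189.2]] [('red', 110, array([180.5, 206.7])), ('red', 15, array([280.5, 221.9])), ('blue', 21, array([309., 189.]))]
```

View pics/f.png

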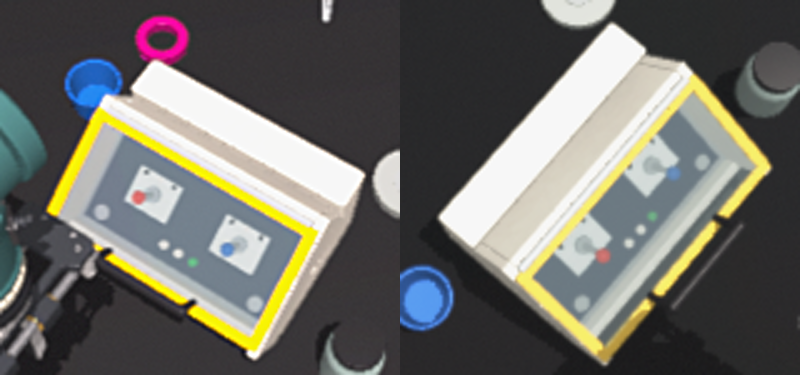

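```bash
python3 -c "
from bench import *
close_job()"
```

```text
the job is handed in; nothing more can be done
```

Both toggles are set to off, the guard is shut, and the job is handed in at about 18 s of the 66 s allowed. `close_job()` gives no verdict, so the results below are from my own checks.

- **Toggles:** I closed the fingers around each knob at its off point, with neither pushed past centre. In the last scene and top pictures both knobs are within about 1 px of where they should stand when off.
- **Guard:** I gripped it by the bar and eased it down at about 0.5 rad/s. Before release the angle worked out from the gripper was about −0.03 rad, which is shut within the error. The last picture shows the rim lying on the tray all round.
- **Less certain:** the bar's position in the last pictures agreed with the shut pose only to 1–3 px, and the two views differed in opposite directions. That is too coarse to prove the 0.04 rad limit, so I am relying on the gripper angle, the spring and the rim lying flat.
- **Side load:** while shutting the guard I pushed it sideways with up to about 16 N. I relaxed this before letting go.
- **Clear of everything:** the wrist force was near zero after withdrawing. The jar, cup and tape look undisturbed in the last pictures, which did not include the slide box; the arm did not go near it.

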